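# Slide the battery pack onto the tasting light panel

## Task

Fit the tasting light panel with its battery: take the large black battery pack with the broad foot plate, set it on the open end of the panel's shoe, and slide it under the lips, fully home against the panel, so that the sprung catch snaps up behind it. Leave it there and let go.

Things in the scene. Friction and masses are not known exactly. Their poses are not given: they have to be found in the camera images.
- pack_mid (a point): Centre of the loose black battery pack (0.4 kg), 45 mm above its underside; z up, same either way round. Foot plate 90 (x) x 74 (y) x 8 mm, body on it 60 (x) x 42 (y) mm, 90 mm tall in all, grey grip ribs high on its long sides. Grip across the 42 mm, in the upper half. Not it: the plain block of equal height without foot, and the small pack 50 mm tall.
- shoe_home (a point): Where the pack's centre is when home, foot against the face of the low white-topped panel. x: slide direction into the panel, z up. Fixed aluminium shoe: flat bed 45 mm below this point (10 mm over the table). Channel from 50 mm before it: 82 mm wide, 4 mm play a side; lips 14 to 18 mm above the bed leave a 56 mm slot for the body, so the foot must be slid in along x.
- shoe_entry (a point): Where the pack's centre is when it stands on the open end of the shoe's bed, 135 mm before shoe_home along x, same axes, foot's 90 mm along x. The bed here is 140 mm wide, open above and at the sides, and runs 35 mm further out. From 104 to 50 mm before shoe_home, guides 12 mm tall narrow from about 115 mm apart to the channel.
- catch (a joint): Sprung steel catch, 26 mm wide, mid-bed; m, 0 when up (11 mm above the bed), growing to 0.011 as the foot slides over its ramp and presses it flat (1 to 3 N). The ramp rises from 97 to 51 mm before shoe_home; its upright far face springs up just behind the foot of a pack that is home and stops it sliding back (6 mm play).
Not all that is in view belongs to the job. Leave any blue, pink or purple look-alike of the part that bears pack_mid alone.

How it is judged (in metres and radians):
On the way:
1. the pack stands or slides on the shoe's bed, in line with it, short of home (x of pack_mid in the frame of shoe_home between -0.19 and -0.02 m and y of pack_mid in the frame of shoe_home between -0.03 and 0.03 m and z of pack_mid in the frame of shoe_home below 0.015 m), for 0.1 s.
At the end, for the whole second after the job is handed in: The pack is upright in the shoe, its centre within 10 mm of shoe_home along each axis and within 10 degrees of the slide direction (either way round), and the catch is up behind it (less than 3 mm down) (x of pack_mid in the frame of shoe_home between -0.01 and 0.01 m and y of pack_mid in the frame of shoe_home between -0.01 and 0.01 m and z of pack_mid in the frame of shoe_home between -0.01 and 0.01 m and angle between the x axis of pack_mid and the x axis of shoe_home, either way round below 0.175 rad and angle between pack_mid's own z axis and vertical below 0.175 rad and value of joint catch below 0.003 m); the robot touches nothing.
It also fails if it takes over 43 s, if anything falls off the work surface, if the arm or the gripper's body presses on something with over 40 N, if the wrist force passes 120 N, or if a joint passes its speed limit or range.

## Robot

A 6-joint arm with a two-finger parallel gripper is mounted at the origin on the work surface. World frame = base frame: x ahead of the robot, y to its left, z up, the work surface at z = 0. Lengths are in mm, angles in rad, forces in N, time in s.
With the tool pointing down it reaches from about 275 to 725 mm from the base axis. Payload 5.6 kg.
Tool frame: the origin (TCP) lies midway between the tips of the shut fingers; the grasp point (between the pads) lies 19 mm behind it; z points along the fingers, x is the direction in which the jaws open and shut, and the axes are right-handed (so a half turn about z gives the same grasp; the last joint's range is limited). The gripper opens to 85 mm and grips with 20 to 120 N. Pads are 22 mm wide; open, the fingers measure 114 mm over their backs; the gripper's body (76 mm by 85 mm) begins 54 mm behind the grasp point. The pads swing forward as they close: fully open they stand 13 mm farther back than shut.
Start: joints at [-1.047, 0.255, 0.108, 0, -1.424, -0.285], TCP at [130.116, -534.381, 231.283] pointing down, gripper open.
Joint ranges: [-2.95, 2.95], [-1.21, 1.97], [-1.09, 1.5], [-2.87, 1.71], [-2.94, -0.07], [-3.05, 3.05]. Speed limits (rad/s): [2.57, 2.57, 3.14, 3.14, 3.14, 3.14].

## Interface

Orientations are given as a 3x3 rotation matrix whose columns are the frame's x, y, z axes.
In Python, from plant import r, optics gives the robot as it stands.
- The arm moves only by the tool arm_command, never from a script. Its argument "moves" is a list of rows, each an object with "delta_pos": the shift along the tool's x, y, z in mm, a list of three; "twist": the turn about the tool's z in rad; "fingers": the finger opening in mm, from 0 to 85.4. In form: [{"delta_pos": [dx, dy, dz], "twist": twist, "fingers": fingers}, ...]. A call has 1 to 8 rows; each row is the pose to reach, as a shift and turn from the pose commanded when the call began, along the tool's axes at that moment; what a row does not reach only later rows make up. A row lasts 1/10 s, in which the tool goes at most 50 mm and 8.59 degrees, less where a joint would pass 70% of its speed; a pose out of reach is approached as far as the arm can. A call with a gripper value outside its range is refused whole. The fingers move at their own pace and stop on an object; "newtons" is the grip in N (left out, the last holds). Time passes only in rows, so rows that repeat a pose let the fingers close. It gives the time, the measured TCP pose, the force and the opening at its end, in the units of the state.
- r.observe(): the state, without advancing time (a new reading comes with each control period).
- optics.snapshot(name): name is "scene" or "top"; returns (picture, depth): 480x640x3 uint8, red, green, blue; 480x640 float32, mm along the optical axis (not along the pixel's ray), 0 where there is no reading.
- optics.calibration(name): a dict with "fovy" (degrees; the focal length in pixels is half the picture's height over the tangent of half this angle, whatever the lens; pixels are square), "cx", "cy" (the principal point, pixels), "R" (3x3) and "t" (3): a world point X has camera coordinates R X + t. Camera axes: x right, y down, z forward; pixel columns grow to the right and rows downward; lengths in mm; the calibration is good to about 2 mm. A picture is of the moment at which its call begins. calibration takes no time and is no camera call.
- r.finish_job(): hands the job in, once; it reports no verdict.
The state is a dict: "time_s": time; "joints": joint angles; "qd": joint speeds; "tau": joint torques, N m; "eef_pos": TCP position; "ee_rot": TCP orientation; "contact_force": force on the tool from outside, world axes, zero at the start; "torque": the same for the moment, N m; "gripper_width": finger opening in mm.
Only numpy, scipy, OpenCV 4.12 (cv2) and the standard library are available. Lean on these libraries where they do the work, as an engineer would, in place of code of your own. Each camera call takes 0.05 s, during which the arm holds its last target. There are 200 camera calls.

## Working session

There is one attempt and no reset: what is moved stays moved. The work goes in short steps, Python scripts to look and compute and a tool call to move; the robot and the scene stay as the last step left them, time stands still between calls to the robot, and variables do not carry over. Pictures are saved under pics/ and viewed, about 8 in all and at most 12, crops included, and the job is handed in when it is done.

Besides the shell and the picture viewer there is one more tool, called after "Request:" by a JSON object that holds its "fn" and its "kwargs", one argument or row to a line. arm_command: Moves the arm, as the interface text tells. Its arguments: {"type":"object","properties":{"moves":{"type":"array","items":{"type":"object","properties":{"delta_pos":{"type":"array","items":{"type":"number"}},"twist":{"type":"number"},"fingers":{"type":"number"}}}},"newtons":{"type":"number"}},"required":["moves"]}

```bash
mkdir -p pics; python3 - <<'E'
from plant import r,optics
import cv2,numpy as np
for n in("scene","top"):
    p,d=optics.snapshot(n);cv2.imwrite(f"pics/{n}0.png",p[:,:,::-1]);np.savez(f"pics/{n}0.npz",p=p,d=d)
    c=optics.calibration(n);print(n,c["fovy"],c["cx"],c["cy"],np.round(c["R"],3).tolist(),np.round(c["t"],1),-np.array(c["R"]).T@c["t"],(d>0).mean())
s=r.observe();print(s["time_s"],s["eef_pos"],np.round(s["ee_rot"],3),s["gripper_width"])
E
```

```text
scene 52.959490488788205 312.4330983564099 239.51061580961593 [[-0.845, 0.535, -0.014], [0.425, 0.654, -0.625], [-0.325, -0.534, -0.78]] [ 434.5 -339.3 1297.2] [933.16213419 682.51499676 806.16487094] 0.9959830729166667
top 52.69002711769855 319.7947274719787 240.1165845323675 [[0.017, -0.999, 0.027], [-0.997, -0.018, -0.07], [0.07, -0.026, -0.997]] [ 131.1  627.9 1125.1] [ 544.89023053  171.86514642 1162.21229257] 0.9958854166666666
0.1 [ 130.03851083 -533.94205135  230.49147141] [[-0.236  0.972 -0.   ]
 [ 0.972  0.236  0.002]
 [ 0.002 -0.    -1.   ]] 85.41205299900311
```

View pics/scene0.png

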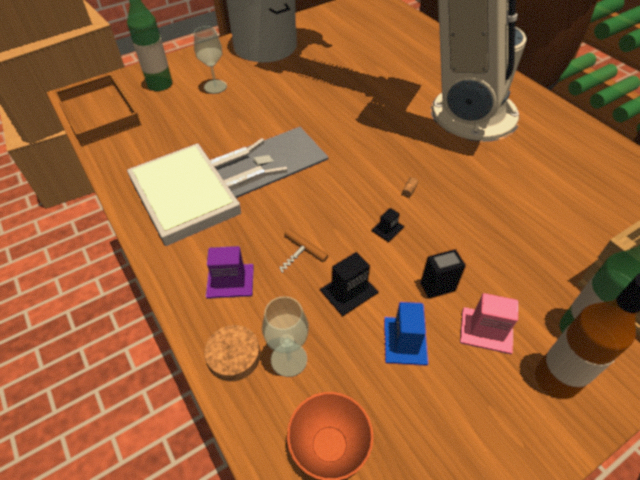

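View pics/top0.png

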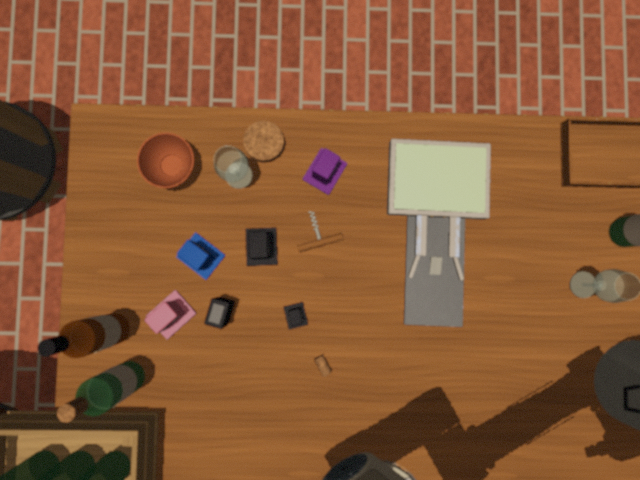

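The top view shows the black pack at about (262,246), with its long foot side along image rows. The shoe runs from (435,325) up to the panel at (440,178). In the scene view the pack is at (350,282). Next I'll measure both from the depth images.

```bash
cat > h.py <<'E'
import numpy as np,cv2
from plant import r,optics
def cloud(n,d):
    c=optics.calibration(n);f=240/np.tan(np.radians(c["fovy"]/2))
    v,u=np.mgrid[:480,:640];P=np.stack([(u-c["cx"])/f*d,(v-c["cy"])/f*d,d],-1)
    return (P-np.array(c["t"]))@np.array(c["R"])
def rect(m,P):
    q=P[m][:,:2].astype(np.float32);R=cv2.minAreaRect(q);return np.round(R[0],1),np.round(R[1],1),round(R[2],2),np.round(np.median(P[m],0),1),m.sum()
def biggest(m):
    n,l,s,_=cv2.connectedComponentsWithStats(m.astype(np.uint8));return l==1+np.argmax(s[1:,4])
E
python3 - <<'E'
from h import *
for n,box in (("top",dict(pack=(225,290,215,280),shoe=(395,475,205,335),panel=(380,500,130,225))),("scene",dict(pack=(315,385,250,315),shoe=(200,335,120,195),panel=(120,245,140,245)))):
    z=np.load(f"pics/{n}0.npz");p=z["p"].astype(int);P=cloud(n,z["d"].astype(float));ok=z["d"]>0
    print(n)
    dark=p.max(-1)<75; grey=(p.max(-1)-p.min(-1)<30)
    def B(k):
        a,b,c,d=box[k];m=np.zeros((480,640),bool);m[c:d,a:b]=1;return m&ok
    Z=P[...,2]
    a=B("pack")
    tab=a&(p[...,0]-p[...,2]>50);print("table z",np.median(Z[tab]))
    for nm,m in (("packtop",a&dark&(abs(Z-90)<8)),("foot",a&dark&(abs(Z-8)<6)),("packall",a&dark),("bed",B("shoe")&grey&(abs(Z-10)<4)),("lips",B("shoe")&grey&(Z>20)&(Z<34)),("panel",B("panel")&(p.min(-1)>120)&(Z>20))):
        m=biggest(m); print(nm,*rect(m,P))
E
```

```text
top
table z -0.2126617077974347
packtop [608.5 281.9] [60.  42.2] 2.29 [607.3 281.9  89.4] 515
foot [609.7 280.5] [84.8 69.6] 2.58 [600.9 261.    7.7] 431
packall [609.7 280.5] [84.8 69.6] 2.58 [605.5 275.4  82.8] 1028
bed [ 558.8 -133.1] [138.7 257.5] 88.5 [ 528.1 -129.5    9.6] 4382
lips [647.1 -88.7] [119.5  53.8] 22.21 [641.3 -91.   27.4] 353
panel [ 766.7 -139.2] [239.1 201.6] 88.1 [ 774.3 -137.6   35.2] 7520
scene
table z 1.8908439390967622
packtop [611.2 283.1] [58.3 40.5] 2.75 [612.9 286.2  91.2] 636
foot [610.  282.9] [88.8 72.8] 2.35 [632.9 304.2   9.8] 632
packall [610.  282.9] [88.8 72.8] 2.35 [621.5 299.3  49.1] 1975
bed [ 555.8 -131.7] [140.8 250.6] 88.74 [ 529.6 -131.4   11.5] 2652
lips [637.9 -90.4] [17.1 94.4] 89.26 [629.5 -86.7  27.5] 185
panel [ 732.  -139.2] [245.3 271.6] 88.09 [ 775.8 -127.4   37. ] 6353
```

Request:
{"fn": "arm_command", "kwargs": {
  "moves": [
    {"delta_pos": [36,35,0],"twist": 0,"fingers": 85},
    {"delta_pos": [72,70,0],"twist": 0,"fingers": 85},
    {"delta_pos": [108,105,0],"twist": 0,"fingers": 85},
    {"delta_pos": [144,140,0],"twist": 0,"fingers": 85},
    {"delta_pos": [180,175,0],"twist": 0,"fingers": 85},
    {"delta_pos": [216,210,0],"twist": 0,"fingers": 85},
    {"delta_pos": [252,245,0],"twist": 0,"fingers": 85},
    {"delta_pos": [288,280,0],"twist": 0,"fingers": 85}
  ]
}}

```text
time_s: 0.9
eef_pos: [333.5, -187.8, 231.3]
ee_rot: [[-0.236, 0.972, 0.0], [0.972, 0.236, 0.0], [0.0, 0.0, -1.0]]
contact_force: [1.6, -1.1, 0.2]
gripper_width: 85.1
```

```bash
cat >> h.py <<'E'
def goto(x,y,z,yaw):  # prints tool-frame delta and twist to have tool x at angle yaw (deg)
    s=r.observe();R=np.array(s["ee_rot"]);p=np.array(s["eef_pos"]);a=np.degrees(np.arctan2(R[1,0],R[0,0]))
    print("t",round(s["time_s"],2),"pos",np.round(p,1),"yaw",round(a,2),"F",np.round(s["contact_force"],1),"w",round(s["gripper_width"],1),"q",np.round(s["joints"],2))
    print("delta",np.round(R.T@(np.array([x,y,z])-p),1),"twist",round(np.radians(a-yaw),3))
E
python3 - <<'E'
from h import *
goto(609.3,282,150,92.4)
# lips / shoe sides refined, old pictures; frame at yaw -1.5 deg
t=np.radians(-1.5);X=np.array([np.cos(t),np.sin(t)]);Y=np.array([-X[1],X[0]])
for n in("top","scene"):
    z=np.load(f"pics/{n}0.npz");p=z["p"].astype(int);P=cloud(n,z["d"].astype(float));off=0 if n=="top" else 1.8
    a=P[...,:2]@X;b=P[...,:2]@Y;Z=P[...,2]-off;b0=-132.4*Y[1]+557*Y[0]
    m=(z["d"]>0)&(abs(b-b0)<75)&(a>400)&(a<720)
    L=m&(Z>23)&(Z<31)&(a<685)
    for s in(-1,1):
        k=L&((b-b0)*s>0)&((b-b0)*s<60); print(n,s,"lip b",np.percentile(b[k]-b0,[2,50,98]),"a",np.percentile(a[k],[2,98]),k.sum())
    G=m&(Z>17)&(Z<24)&(a<600)
    for s in(-1,1):
        k=G&((b-b0)*s>0); print("guide b",np.percentile(b[k]-b0,[2,98]),"a",np.percentile(a[k],[2,98]),k.sum())
    bed=m&(abs(Z-10)<3)&(a<520);print("bed b",np.percentile(b[bed]-b0,[.5,99.5]),"amin",np.percentile(a[bed],.5))
    pn=m&(Z>33)&(Z<40);print("panel amin",np.percentile(a[pn],1))
E
```

```text
t 0.9 pos [ 333.5 -187.8  231.3] yaw 103.68 F [ 1.6 -1.1  0.2] w 85.1 q [-0.1  -0.08 -0.27 -0.   -1.39 -1.23]
delta [391.2 379.1  81.4] twist 0.197
top -1 lip b [-52.13793137 -40.40084656 -28.82555255] a [577.38885646 682.66078979] 367
top 1 lip b [27.24184761 39.42268865 51.11746548] a [574.79186059 683.86555667] 379
guide b [-63.67824389  -1.33025544] a [544.14223839 594.27444855] 119
guide b [ 0.63595126 62.03742369] a [543.58163066 595.81823024] 107
bed b [-69.93845032  68.66519609] amin 431.6160901222013
panel amin 691.269445874938
scene -1 lip b [-54.12237228 -39.99726324 -28.19871862] a [580.56968765 682.65857626] 280
scene 1 lip b [25.35663158 39.96166101 54.73801817] a [564.86687377 683.07496029] 324
guide b [-66.21406172  -1.67690615] a [544.08465444 593.93318363] 93
guide b [ 2.00830112 61.85750352] a [545.25793248 597.80248477] 116
bed b [-70.36938975  69.84407279] amin 432.68520500540785
panel amin 692.7657169629542
```

Request:
{"fn": "arm_command", "kwargs": {
  "moves": [
    {"delta_pos": [34,33,0],"twist": 0,"fingers": 85},
    {"delta_pos": [68,66,0],"twist": 0,"fingers": 85},
    {"delta_pos": [102,99,0],"twist": 0,"fingers": 85},
    {"delta_pos": [136,132,0],"twist": 0.03,"fingers": 85},
    {"delta_pos": [170,165,0],"twist": 0.06,"fingers": 85},
    {"delta_pos": [204,198,0],"twist": 0.1,"fingers": 85},
    {"delta_pos": [238,231,0],"twist": 0.15,"fingers": 85},
    {"delta_pos": [272,264,0],"twist": 0.197,"fingers": 85}
  ]
}}

```text
time_s: 1.7
eef_pos: [525.8, 138.8, 230.9]
ee_rot: [[-0.04, 0.999, -0.001], [0.999, 0.04, -0.0], [-0.0, -0.001, -1.0]]
contact_force: [0.6, -0.4, 0.5]
gripper_width: 85.0
```

```bash
python3 -c "
from h import *
goto(609.3,282,150,92.4)"
```

```text
t 1.7 pos [525.8 138.8 230.9] yaw 92.3 F [ 0.6 -0.4  0.5] w 85.0 q [ 0.55  0.24  0.09 -0.   -1.42 -2.08]
delta [139.7  89.3  80.8] twist -0.002
```

Request:
{"fn": "arm_command", "kwargs": {
  "moves": [
    {"delta_pos": [40,26,10],"twist": 0,"fingers": 85},
    {"delta_pos": [80,52,20],"twist": 0,"fingers": 85},
    {"delta_pos": [115,73,40],"twist": 0,"fingers": 85},
    {"delta_pos": [139.5,89,60],"twist": 0,"fingers": 85},
    {"delta_pos": [139.5,89,81],"twist": 0,"fingers": 85},
    {"delta_pos": [139.5,89,81],"twist": 0,"fingers": 85}
  ]
}}

```text
time_s: 2.3
eef_pos: [606.4, 279.8, 145.2]
ee_rot: [[-0.042, 0.999, -0.008], [0.999, 0.042, -0.004], [-0.004, -0.008, -1.0]]
contact_force: [-0.3, -1.1, -0.4]
gripper_width: 85.4
```

```bash
python3 - <<'E'
from h import *
goto(609.3,282,42,92.4)
p,d=optics.snapshot("scene");cv2.imwrite("pics/s1.png",cv2.resize(p[150:350,250:500,::-1],None,fx=3,fy=3))
E
```

```text
t 2.3 pos [606.4 279.8 145.2] yaw 92.42 F [-0.3 -1.1 -0.4] w 85.4 q [ 0.66  0.53  0.3  -0.   -1.35 -2.19]
delta [  2.4   3.8 103.2] twist 0.0
```

View pics/s1.png

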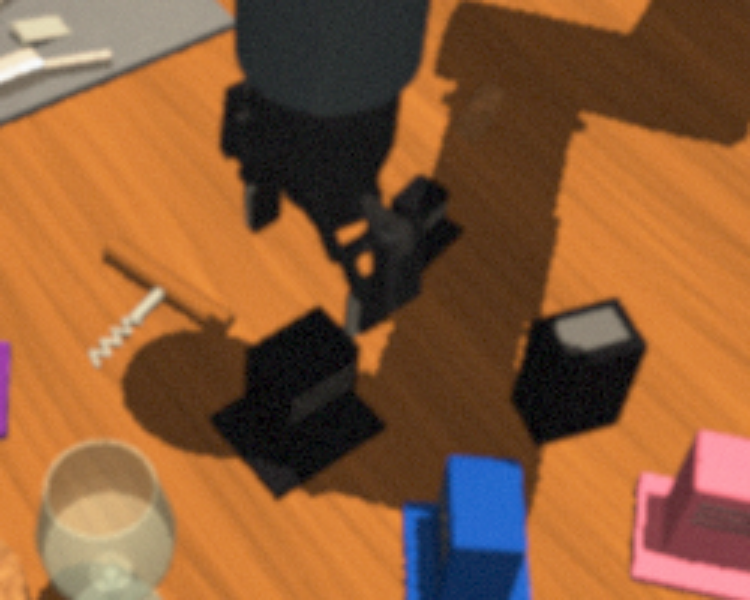

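The crop shows the open jaws at (260,205) and (370,310), straddling the pack at (300,400) with nothing close by. I'll descend.

Request:
{"fn": "arm_command", "kwargs": {
  "moves": [
    {"delta_pos": [0,0,10],"twist": 0,"fingers": 85},
    {"delta_pos": [0.5,0.5,30],"twist": 0,"fingers": 85},
    {"delta_pos": [0.5,0.5,60],"twist": 0,"fingers": 85},
    {"delta_pos": [0.5,0.5,90],"twist": 0,"fingers": 85},
    {"delta_pos": [0.5,0.5,108],"twist": 0,"fingers": 85},
    {"delta_pos": [0.5,0.5,108],"twist": 0,"fingers": 85},
    {"delta_pos": [0.5,0.5,108],"twist": 0,"fingers": 85}
  ]
}}

```text
time_s: 3.05
eef_pos: [609.7, 280.5, 44.0]
ee_rot: [[-0.042, 0.999, 0.002], [0.999, 0.042, 0.001], [0.001, 0.002, -1.0]]
contact_force: [0.9, 1.5, 1.4]
gripper_width: 84.9
```

```bash
python3 -c "
from h import *
goto(609.3,282,42,92.4)"
```

```text
t 3.05 pos [609.7 280.5  44. ] yaw 92.39 F [0.9 1.5 1.4] w 84.9 q [ 0.66  0.59  0.14  0.   -1.12 -2.19]
delta [ 1.5 -0.4  2. ] twist -0.0
```

Grip.

Request:
{"fn": "arm_command", "kwargs": {
  "moves": [
    {"delta_pos": [1.5,0,1],"twist": 0,"fingers": 85},
    {"delta_pos": [1.5,0,1],"twist": 0,"fingers": 60},
    {"delta_pos": [1.5,0,1],"twist": 0,"fingers": 30},
    {"delta_pos": [1.5,0,1],"twist": 0,"fingers": 30},
    {"delta_pos": [1.5,0,1],"twist": 0,"fingers": 30},
    {"delta_pos": [1.5,0,1],"twist": 0,"fingers": 30},
    {"delta_pos": [1.5,0,1],"twist": 0,"fingers": 30},
    {"delta_pos": [1.5,0,1],"twist": 0,"fingers": 30}
  ],
  "newtons": 60
}}

```text
time_s: 3.85
eef_pos: [609.3, 282.2, 42.1]
ee_rot: [[-0.042, 0.999, 0.001], [0.999, 0.042, 0.0], [0.0, 0.001, -1.0]]
contact_force: [-0.8, -0.8, 5.5]
gripper_width: 41.2
```

Request:
{"fn": "arm_command", "kwargs": {
  "moves": [
    {"delta_pos": [0,0,0],"twist": 0,"fingers": 30},
    {"delta_pos": [0,0,-20],"twist": 0,"fingers": 30},
    {"delta_pos": [0,0,-45],"twist": 0,"fingers": 30},
    {"delta_pos": [0,0,-75],"twist": 0,"fingers": 30},
    {"delta_pos": [0,0,-100],"twist": 0,"fingers": 30},
    {"delta_pos": [0,0,-100],"twist": 0,"fingers": 30},
    {"delta_pos": [0,0,-100],"twist": 0,"fingers": 30}
  ]
}}

```text
time_s: 4.55
eef_pos: [608.0, 282.1, 139.6]
ee_rot: [[-0.041, 0.999, -0.003], [0.999, 0.041, 0.0], [0.0, -0.003, -1.0]]
contact_force: [0.1, -0.1, -5.2]
gripper_width: 41.1
```

```bash
python3 -c "
from h import *
goto(507.7,-131.7,143,88.5)"
```

```text
t 4.55 pos [608.  282.1 139.6] yaw 92.37 F [ 0.1 -0.1 -5.2] w 41.1 q [ 0.67  0.53  0.29 -0.   -1.33 -2.19]
delta [-409.3 -117.3   -3.2] twist 0.068
```

Request:
{"fn": "arm_command", "kwargs": {
  "moves": [
    {"delta_pos": [-20,-6,0],"twist": 0,"fingers": 30},
    {"delta_pos": [-60,-17,0],"twist": 0,"fingers": 30},
    {"delta_pos": [-105,-30,0],"twist": 0,"fingers": 30},
    {"delta_pos": [-150,-43,0],"twist": 0.02,"fingers": 30},
    {"delta_pos": [-195,-56,0],"twist": 0.04,"fingers": 30},
    {"delta_pos": [-240,-69,0],"twist": 0.068,"fingers": 30},
    {"delta_pos": [-285,-82,0],"twist": 0.068,"fingers": 30},
    {"delta_pos": [-325,-93,0],"twist": 0.068,"fingers": 30}
  ]
}}

```text
time_s: 5.35
eef_pos: [526.9, -48.4, 138.8]
ee_rot: [[0.027, 1.0, -0.005], [1.0, -0.027, 0.0], [0.0, -0.005, -1.0]]
contact_force: [1.4, 0.2, -3.1]
gripper_width: 41.7
```

```bash
python3 -c "
from h import *
goto(507.7,-131.7,143,88.5)"
```

```text
t 5.35 pos [526.9 -48.4 138.8] yaw 88.46 F [ 1.4  0.2 -3.1] w 41.7 q [ 0.2   0.26 -0.12 -0.   -1.19 -1.8 ]
delta [-83.8 -17.   -4.1] twist -0.001
```

Request:
{"fn": "arm_command", "kwargs": {
  "moves": [
    {"delta_pos": [-35,-8,0],"twist": 0,"fingers": 30},
    {"delta_pos": [-65,-14,0],"twist": 0,"fingers": 30},
    {"delta_pos": [-80,-17,0],"twist": 0,"fingers": 30},
    {"delta_pos": [-80,-17,20],"twist": 0,"fingers": 30},
    {"delta_pos": [-80,-17,40],"twist": 0,"fingers": 30},
    {"delta_pos": [-80,-17,50],"twist": 0,"fingers": 30},
    {"delta_pos": [-80,-17,50],"twist": 0,"fingers": 30},
    {"delta_pos": [-80,-17,50],"twist": 0,"fingers": 30}
  ]
}}

```text
time_s: 6.15
eef_pos: [510.7, -125.9, 91.3]
ee_rot: [[0.025, 1.0, -0.0], [1.0, -0.025, -0.0], [-0.0, -0.0, -1.0]]
contact_force: [0.5, -0.2, -4.0]
gripper_width: 41.0
```

```bash
python3 - <<'E'
from h import *
goto(507.7,-131.7,53,88.5)
for n in("scene","top"):
    p,d=optics.snapshot(n);cv2.imwrite(f"pics/{n}2.png",p[:,:,::-1]);np.savez(f"pics/{n}2.npz",p=p,d=d)
a=cv2.imread("pics/scene2.png")[100:260,120:380]
cv2.imwrite("pics/c2.png",cv2.resize(a,None,fx=3,fy=3))
E
```

```text
t 6.15 pos [ 510.7 -125.9   91.3] yaw 88.54 F [ 0.5 -0.2 -4. ] w 41.0 q [ 0.06  0.3  -0.21  0.   -1.07 -1.65]
delta [-5.9 -2.8 38.3] twist 0.001
```

View pics/c2.png

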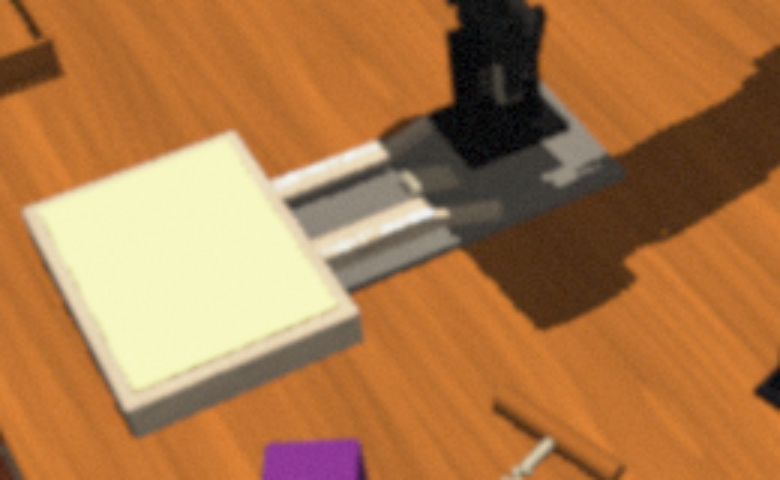

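The crop shows the pack upright in the jaws, with its foot around (500,130), hovering over the open end of the bed and clear of the guides. I'll check its lateral offset in the hand.

```bash
python3 - <<'E'
from h import *
for n,bx in(("scene",(255,330,125,160)),("top",(400,470,250,340))):
    z=np.load(f"pics/{n}2.npz");p=z["p"].astype(int);P=cloud(n,z["d"].astype(float));Z=P[...,2]
    m=(z["d"]>0)&(p.max(-1)<75)&(Z>48)&(Z<65)&(abs(P[...,0]-510)<75)&(abs(P[...,1]+127)<60)
    m=biggest(m)
    if m.sum()>30: print(n,*rect(m,P))
E
```

```text
scene [ 511.5 -122.6] [75.1 89.9] 89.05 [ 530.5 -101.9   58.7] 442
```

Request:
{"fn": "arm_command", "kwargs": {
  "moves": [
    {"delta_pos": [-4,-2,0],"twist": 0,"fingers": 30},
    {"delta_pos": [-7.5,-2,10],"twist": 0,"fingers": 30},
    {"delta_pos": [-7.5,-2,22],"twist": 0,"fingers": 30},
    {"delta_pos": [-7.5,-2,32],"twist": 0,"fingers": 30},
    {"delta_pos": [-7.5,-2,36],"twist": 0,"fingers": 30},
    {"delta_pos": [-7.5,-2,38],"twist": 0,"fingers": 30},
    {"delta_pos": [-7.5,-2,38],"twist": 0,"fingers": 30},
    {"delta_pos": [-7.5,-2,38],"twist": 0,"fingers": 30}
  ]
}}

```text
time_s: 7.05
eef_pos: [508.7, -133.5, 53.6]
ee_rot: [[0.026, 1.0, 0.001], [1.0, -0.026, -0.0], [-0.0, 0.001, -1.0]]
contact_force: [0.3, -0.0, -3.9]
gripper_width: 41.5
```

```bash
python3 - <<'E'
from h import *
goto(507.7,-131.7,52,88.5)
for n in("scene","top"):
    p,d=optics.snapshot(n);cv2.imwrite(f"pics/{n}3.png",p[:,:,::-1]);P=cloud(n,d.astype(float));Z=P[...,2]
    p=p.astype(int)
    m=(d>0)&(p.max(-1)<75)&(Z>14)&(Z<26)&(abs(P[...,0]-510)<75)&(abs(P[...,1]+130)<60)
    if m.sum()>30: print(n,*rect(biggest(m),P))
E
```

```text
t 7.05 pos [ 508.7 -133.5   53.6] yaw 88.51 F [ 0.3 -0.  -3.9] w 41.5 q [ 0.04  0.33 -0.26  0.   -0.98 -1.64]
delta [ 1.8 -1.   1.6] twist 0.0
scene [ 509.5 -136. ] [84.7 91. ] 89.5 [ 531.1 -109.8   21. ] 414
top [ 568.8 -180.8] [27.2  1.6] 15.91 [ 571.  -180.1   19.5] 16
```

Request:
{"fn": "arm_command", "kwargs": {
  "moves": [
    {"delta_pos": [0,0,1],"twist": 0,"fingers": 30},
    {"delta_pos": [0,0,2],"twist": 0,"fingers": 30},
    {"delta_pos": [0,5,2],"twist": 0,"fingers": 30},
    {"delta_pos": [0,15,2],"twist": 0,"fingers": 30},
    {"delta_pos": [0,25,2],"twist": 0,"fingers": 30},
    {"delta_pos": [0,35,2],"twist": 0,"fingers": 30},
    {"delta_pos": [0,45,2],"twist": 0,"fingers": 30},
    {"delta_pos": [0,45,2],"twist": 0,"fingers": 30}
  ]
}}

```text
time_s: 7.95
eef_pos: [554.1, -135.3, 52.1]
ee_rot: [[0.026, 1.0, 0.001], [1.0, -0.026, -0.001], [-0.001, 0.001, -1.0]]
contact_force: [-0.3, -2.0, 1.8]
gripper_width: 41.9
```

```bash
python3 - <<'E'
from h import *
goto(642.7,-135.3,52,88.5)
p,d=optics.snapshot("scene")
cv2.imwrite("pics/c4.png",cv2.resize(p[100:220,180:340,::-1],None,fx=4,fy=4))
E
```

```text
t 7.95 pos [ 554.1 -135.3   52.1] yaw 88.52 F [-0.3 -2.   1.8] w 41.9 q [ 0.04  0.41 -0.14  0.   -1.01 -1.63]
delta [ 2.3 88.6  0.2] twist 0.0
```

View pics/c4.png

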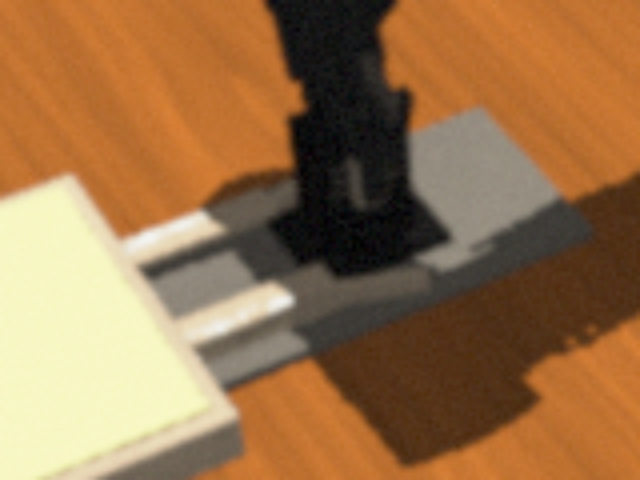

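The crop shows the pack flat on the bed between the guides, leading foot edge near (300,265), about to go under the lips. Forces are low, so I'll continue.

Request:
{"fn": "arm_command", "kwargs": {
  "moves": [
    {"delta_pos": [0.5,5,0],"twist": 0,"fingers": 30},
    {"delta_pos": [1,10,0],"twist": 0,"fingers": 30},
    {"delta_pos": [1,16,0],"twist": 0,"fingers": 30},
    {"delta_pos": [1,22,0],"twist": 0,"fingers": 30},
    {"delta_pos": [1,28,0],"twist": 0,"fingers": 30},
    {"delta_pos": [1,34,0],"twist": 0,"fingers": 30},
    {"delta_pos": [1,40,0],"twist": 0,"fingers": 30},
    {"delta_pos": [1,40,0],"twist": 0,"fingers": 30}
  ]
}}

```text
time_s: 8.8
eef_pos: [592.1, -135.1, 52.2]
ee_rot: [[0.026, 1.0, -0.002], [1.0, -0.026, -0.001], [-0.001, -0.002, -1.0]]
contact_force: [-7.2, -0.4, 8.8]
gripper_width: 41.3
```

```bash
python3 -c "
from h import *
goto(642.7,-135.3,52,88.5)"
```

```text
t 8.8 pos [ 592.1 -135.1   52.2] yaw 88.51 F [-7.2 -0.4  8.8] w 41.3 q [ 0.03  0.48 -0.04  0.   -1.06 -1.63]
delta [ 1.1 50.6  0.1] twist 0.0
```

Request:
{"fn": "arm_command", "kwargs": {
  "moves": [
    {"delta_pos": [0,6,-0.5],"twist": 0,"fingers": 30},
    {"delta_pos": [0,12,-0.5],"twist": 0,"fingers": 30},
    {"delta_pos": [0,18,-0.5],"twist": 0,"fingers": 30},
    {"delta_pos": [0,24,-0.5],"twist": 0,"fingers": 30},
    {"delta_pos": [0,30,-0.5],"twist": 0,"fingers": 30},
    {"delta_pos": [0,36,-0.5],"twist": 0,"fingers": 30},
    {"delta_pos": [0,42,-0.5],"twist": 0,"fingers": 30},
    {"delta_pos": [0,42,-0.5],"twist": 0,"fingers": 30}
  ]
}}

```text
time_s: 9.6
eef_pos: [634.4, -136.1, 52.3]
ee_rot: [[0.026, 1.0, -0.002], [1.0, -0.026, -0.001], [-0.001, -0.002, -1.0]]
contact_force: [-6.0, -0.8, 4.5]
gripper_width: 41.5
```

```bash
python3 -c "
from h import *
goto(642.7,-135.3,52,88.5)"
```

```text
t 9.6 pos [ 634.4 -136.1   52.3] yaw 88.5 F [-6.  -0.8  4.5] w 41.5 q [ 0.03  0.55  0.09  0.   -1.11 -1.63]
delta [1.  8.3 0.3] twist 0.0
```

Now I'll push gently against the panel face.

Request:
{"fn": "arm_command", "kwargs": {
  "moves": [
    {"delta_pos": [0,2,0],"twist": 0,"fingers": 30},
    {"delta_pos": [0,4,0],"twist": 0,"fingers": 30},
    {"delta_pos": [0,6,0],"twist": 0,"fingers": 30},
    {"delta_pos": [0,8,0],"twist": 0,"fingers": 30},
    {"delta_pos": [0,8,0],"twist": 0,"fingers": 30}
  ]
}}

```text
time_s: 10.1
eef_pos: [642.0, -136.0, 52.2]
ee_rot: [[0.026, 1.0, -0.002], [1.0, -0.026, -0.0], [-0.0, -0.002, -1.0]]
contact_force: [-6.6, 0.4, 5.9]
gripper_width: 41.8
```

```bash
python3 -c "
from h import *
goto(642.7,-135.3,52,88.5)"
```

```text
t 10.1 pos [ 642.  -136.    52.2] yaw 88.5 F [-6.6  0.4  5.9] w 41.8 q [ 0.03  0.56  0.11  0.   -1.12 -1.63]
delta [0.7 0.6 0.2] twist -0.0
```

Not against the face yet, since the force is unchanged. I'll go 3 mm at a time.

Request:
{"fn": "arm_command", "kwargs": {
  "moves": [
    {"delta_pos": [0,1,0],"twist": 0,"fingers": 30},
    {"delta_pos": [0,2,0],"twist": 0,"fingers": 30},
    {"delta_pos": [0,3,0],"twist": 0,"fingers": 30},
    {"delta_pos": [0,3,0],"twist": 0,"fingers": 30}
  ]
}}

```text
time_s: 10.5
eef_pos: [643.4, -136.0, 52.4]
ee_rot: [[0.026, 1.0, -0.005], [1.0, -0.026, 0.0], [-0.0, -0.005, -1.0]]
contact_force: [-10.9, 1.4, 9.0]
gripper_width: 41.6
```

Request:
{"fn": "arm_command", "kwargs": {
  "moves": [
    {"delta_pos": [0,1,0],"twist": 0,"fingers": 30},
    {"delta_pos": [0,2,0],"twist": 0,"fingers": 30},
    {"delta_pos": [0,3,0],"twist": 0,"fingers": 30},
    {"delta_pos": [0,3,0],"twist": 0,"fingers": 30}
  ]
}}

```text
time_s: 10.9
eef_pos: [643.8, -136.0, 52.7]
ee_rot: [[0.027, 1.0, -0.01], [1.0, -0.027, 0.0], [0.0, -0.01, -1.0]]
contact_force: [-19.4, 5.1, 17.1]
gripper_width: 41.6
```

```bash
python3 - <<'E'
from h import *
goto(642.7,-135.3,52,88.5)
p,d=optics.snapshot("scene")
cv2.imwrite("pics/c5.png",cv2.resize(p[90:220,180:340,::-1],None,fx=4.5,fy=4.5,interpolation=cv2.INTER_CUBIC))
E
```

```text
t 10.9 pos [ 643.8 -136.    52.7] yaw 88.48 F [-19.4   5.1  17.1] w 41.6 q [ 0.03  0.57  0.13 -0.   -1.14 -1.63]
delta [ 0.7 -1.1  0.7] twist -0.0
```

View pics/c5.png

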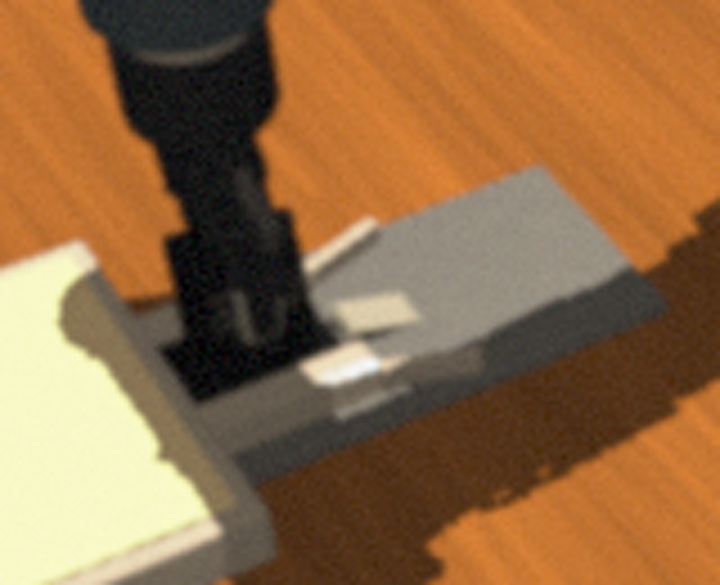

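The foot sits against the panel face at (190,400). The pale catch plate shows behind it at (375,310). I'll relax the preload and let go.

Request:
{"fn": "arm_command", "kwargs": {
  "moves": [
    {"delta_pos": [0,-2,0],"twist": 0,"fingers": 30},
    {"delta_pos": [0,-4,0],"twist": 0,"fingers": 30},
    {"delta_pos": [0,-4,0],"twist": 0,"fingers": 60},
    {"delta_pos": [0,-4,0],"twist": 0,"fingers": 85},
    {"delta_pos": [0,-4,0],"twist": 0,"fingers": 85},
    {"delta_pos": [0,-4,0],"twist": 0,"fingers": 85},
    {"delta_pos": [0,-4,0],"twist": 0,"fingers": 85},
    {"delta_pos": [0,-4,0],"twist": 0,"fingers": 85}
  ]
}}

```text
time_s: 11.75
eef_pos: [645.4, -136.1, 51.7]
ee_rot: [[0.026, 1.0, 0.0], [1.0, -0.026, 0.0], [0.0, 0.0, -1.0]]
contact_force: [0.6, 0.2, 1.2]
gripper_width: 85.0
```

Request:
{"fn": "arm_command", "kwargs": {
  "moves": [
    {"delta_pos": [0,0,-10],"twist": 0,"fingers": 85},
    {"delta_pos": [0,0,-40],"twist": 0,"fingers": 85},
    {"delta_pos": [0,0,-80],"twist": 0,"fingers": 85},
    {"delta_pos": [0,-40,-110],"twist": 0,"fingers": 85},
    {"delta_pos": [0,-85,-120],"twist": 0,"fingers": 85},
    {"delta_pos": [0,-130,-120],"twist": 0,"fingers": 85},
    {"delta_pos": [0,-175,-120],"twist": 0,"fingers": 85},
    {"delta_pos": [0,-220,-120],"twist": 0,"fingers": 85}
  ]
}}

```text
time_s: 12.55
eef_pos: [423.7, -130.4, 172.6]
ee_rot: [[0.026, 1.0, 0.002], [1.0, -0.026, -0.0], [-0.0, 0.002, -1.0]]
contact_force: [0.1, 0.7, 0.7]
gripper_width: 85.1
```

```bash
python3 - <<'E'
from h import *
goto(642.7,-135.3,52,88.5)
X=np.array([.99966,-.02618]);Y=np.array([.02618,.99966])
out=[]
for n,(a,b,c,e) in(("scene",(180,340,90,220)),("top",(380,500,190,340))):
    p,d=optics.snapshot(n);out.append(cv2.resize(p[c:e,a:b,::-1],(390,480),interpolation=cv2.INTER_CUBIC))
    P=cloud(n,d.astype(float));Z=P[...,2]-(1.8 if n=="scene" else 0);q=p.astype(int);A=P[...,:2]@X;B=P[...,:2]@Y
    near=(d>0)&(abs(A-630)<110)&(abs(B+118)<70)
    m=near&(q.max(-1)<75)&(abs(Z-100)<8)
    if m.sum()>30: R=rect(biggest(m),P);print(n,"top",*R,"a,b",R[0]@X-646,R[0]@Y+118.4)
    k=near&(abs(B+118.4)<11)&(A-646>-104)&(A-646<-40)
    for lo in range(-100,-40,6):
        s=k&(A-646>=lo)&(A-646<lo+6); print(lo,np.round(np.median(Z[s]),1) if s.any() else None,end="; ")
    print()
cv2.imwrite("pics/c6.png",np.hstack(out))
E
```

```text
t 12.55 pos [ 423.7 -130.4  172.6] yaw 88.5 F [0.1 0.7 0.7] w 85.1 q [ 0.06  0.07 -0.27  0.   -1.23 -1.65]
delta [  0.9 218.9 121. ] twist 0.0
scene top [ 644.6 -131.2] [40.1 58. ] 88.85 [ 645.9 -128.   101.2] 343 a,b 1.815652 4.12023600000002
-100 9.7; -94 11.2; -88 12.4; -82 14.0; -76 14.6; -70 17.7; -64 17.5; -58 19.8; -52 13.0; -46 17.1; 
top top [ 642.1 -132.4] [60.  39.7] 0.35 [ 641.2 -131.3   99.4] 479 a,b -0.6520819999999503 2.8551939999999973
-100 9.6; -94 11.1; -88 12.6; -82 14.5; -76 15.0; -70 18.2; -64 18.2; -58 19.0; -52 9.9; -46 17.5;
```

View pics/c6.png

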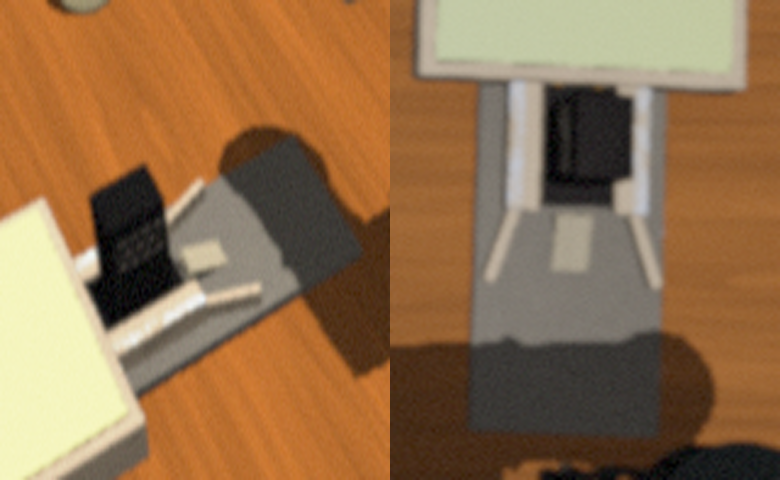

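The last picture shows the pack home at (130,250) and (590,150), against the panel and under both lips. The catch is behind the foot at (570,245). Its ramp climbs from about 10 to 20 mm with a drop before the foot, so it is up.

```bash
python3 -c "
from plant import r
print(r.finish_job())"
```

```text
the job is handed in; nothing more can be done
None
```

The black battery pack is in the shoe, fully home against the panel, with the catch up behind it. I released it, backed the gripper clear and handed the job in at about 12.6 s. The hand-in reports no verdict, so the result rests on my own checks below.

- **Sliding in:** I gripped the pack across its 42 mm, set it on the open end of the bed, and slid it in. The push ended against the panel at about 19 N.
- **Along the slide:** in the last pictures the pack is −0.7 mm from home in the top view and +1.8 mm in the scene view.
- **Sideways:** the two views put it +2.9 mm and +4.1 mm off. The arm's own reading before release was about −0.8 mm. They disagree by up to about 5 mm, but all are inside the 10 mm limit.
- **Angle and height:** the pack's yaw is within about 2° of the slide direction. Its top is at 99–101 mm, where 100 mm is expected, so it looks upright.
- **Catch:** its ramp rises to about 19–20 mm and drops to the bed just behind the foot. Fully up would be about 21 mm, so it is up to within roughly 1–2 mm.

No check failed.

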